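# Hold a silver box's lid in its hinge, ready for the pin

### The job

I am about to pin the lid to the silver box in the bench vise: lift its lid out of the dowel rack and bring it to the back of the box, standing open, straight up, medallion facing away from the box, so that its knuckle sits in the middle of the gap between the box's two knuckles and all three holes line up for the pin. Do not force the brass knuckles against each other, and leave everything else on the bench where it is. Finish still gripping the lid there, steady and with its weight in your grip rather than resting on the box; do not let go.

Things in the scene. Friction and masses are not known exactly. Their poses are not given: they have to be found in the camera images.
- lid: Loose silver lid, 150 x 100 x 14 mm plate, 0.34 to 0.48 kg, standing hinge edge down in an end slot of the rack. Origin: bore centre of the one brass knuckle (35 long, 14 outside, 8 bore) under the middle of its hinge edge. y along the bore, z across the lid to its front edge (up in the rack), x out of the medallion face. Plate spans x 0 to 14, y -75 to 75, z 11 to 111; balance near x 7, z 59.
- lid_edge (a point): Middle of the lid's plain front edge, its top as it stands in the rack: x 7, y 0, z 111 mm in the lid's frame, axes as the lid's. Below it the two faces are flat and free for the fingers, 14 mm apart along x.
- lid_medallion (a point): Centre of the round brass medallion, 40 mm across, on the lid's outer face: x 14, y 0, z 53 mm in the lid's frame, axes as the lid's. The other, inner face is lined red.
- box_bore (a point): The target: point on the bore line of the box's two brass knuckles, midway between them, 88 mm above the bench. y along the bores, z up, x rearward, away from the box. When the lid stands open in its hinged place, its frame coincides with this one: same origin, parallel axes; its hinge edge (z 11) is then 4 mm above the tops of the box knuckles.
- pin_head (a point): Head of the steel hinge pin, 6 mm thick, started in the box's +y knuckle: 88 mm along +y from box_bore, on the bore line. Its point ends 3 mm inside that knuckle, short of the gap. It is fast; leave it.
- box_vise: Open silver box (150 along y, 100 along x, rim 88 mm up, red inside) clamped in a low blue vise, all fixed. Origin on the bench under the box's middle; box_bore is at x 61, z 88; screw reaches forward to x -160. Two box knuckles at its rear, each 25 long, 14 outside, 8 bore, with a 40 mm gap between, open above, below and rearward; rear wall face at x 50.
- rack: Fixed wooden dowel rack, origin under its centre: two rails along x (tops 30 mm up, at y -50 and 50) with pairs of dowels, tops 90 mm up; slots 17.6 mm wide at x -55, 0, 55. The lid stands across the rails in the slot at -55 or 55, medallion towards +x, hinge edge on the rails, knuckle hanging free between them. The frame is in the other end slot.
- frame: A small glazed picture frame of brown wood, 150 mm wide, 120 high, 14 thick, standing in the other end slot of the rack; origin at the middle of its lower edge, on its rear (-x) face. Leave it.
- jar: A small amber jar with a black cap, 48 mm across, 55 high; origin under its centre. Leave it.
- tin: A tin with a yellow band, 66 mm across, 50 high; origin under its centre. Leave it.
- hammer: A planishing hammer lying flat, 260 mm long, brown handle, steel head; origin under its middle. Leave it.
- mandrel: A tapered steel ring mandrel with a wooden handle lying flat, 330 mm long, 44 thick; origin under its middle. Leave it.
- bowl: A white enamel bowl, 120 mm across, 42 high, at the back; origin under its centre. Leave it.
- bench_block: A steel bench block 75 x 75 x 22 mm at the back; origin under its centre. Leave it.
There are look-alikes about, which are no part of the job. What is shaped like the lid but orange is not meant.

How it is judged:
By the outcome, as a careful person would: the job done as asked, in the order asked, and still so for the second after the job is handed in, while the arm keeps its last pose, push and grip.
It also fails if it takes over 48 s, if anything falls off the work surface, if the arm or the gripper's body presses on something with over 40 N, if the wrist force passes 120 N, or if a joint passes its speed limit or range.

### The arm

A 6-joint arm with a two-finger parallel gripper is mounted at the origin on the work surface. World frame = base frame: x ahead of the robot, y to its left, z up, the work surface at z = 0. Lengths are in m, angles in rad, forces in N, time in s.
With the tool pointing down it reaches from about 0.25 to 0.725 m from the base axis. Payload 4 kg.
Tool frame: the origin (TCP) lies midway between the tips of the shut fingers; the grasp point (between the pads) lies 19 mm behind it; z points along the fingers, y is the line along which they close (so a half turn about z gives the same grasp; the last joint's range is limited). The gripper opens to 85 mm and grips with 20 to 120 N. Pads are 22 mm wide; open, the fingers measure 114 mm over their backs; the gripper's body (76 mm by 85 mm) begins 54 mm behind the grasp point. The pads swing forward as they close: fully open they stand 13 mm farther back than shut.
Start: joints at [-1.202, 0.241, 0.005, 1.335, 0, 1.571], TCP at [0.18, -0.466, 0.195] pointing down, gripper open.
Joint ranges: [-2.72, 2.72], [-1.05, 1.87], [-1.09, 1.28], [-1.99, 2.15], [-1.42, 1.44], [-3.14, 3.14]. Speed limits (rad/s): [2.79, 2.79, 3.14, 3.14, 3.14, 3.14].

### API

Orientations are given as a unit quaternion [x, y, z, w].
In Python, from workcell import get_obs, camera, job_done, silhouettes gives the robot as it stands. The module is installed in compiled form; this text tells all that it offers.
- The arm moves only by the tool drive_tool, never from a script. Its argument "increments" is a list of rows, each a list of 3 entries, a list of its own where there are three numbers: the shift along the world's x, y, z in mm, then the turn, a rotation vector about the world's x, y, z in degrees, then the opening, from 0 (shut) to 1 (fully open). A call has 1 to 8 rows; each row shifts and turns the commanded pose from where the row before left it; what a row does not reach is not made up. A row lasts 1/12 s, in which the tool goes at most 41.7 mm and 7.16 degrees, less where a joint would pass 70% of its speed; a pose out of reach is approached as far as the arm can. A call is refused whole if a number of a shift passes 41.7 or a number of a turn 7.16, either way. A call with a gripper value outside its range is refused whole. The fingers move at their own pace and stop on an object; the grip force is fixed at half the most. Time passes only in rows, so rows that do not move let the fingers close. It gives the time, the measured TCP pose, the force, the opening and the grip force at its end, in the units of the state.
- get_obs(): the state, without advancing time (a new reading comes with each control period).
- camera(name): name is "scene" or "top" or "wrist"; returns a dict with "image" (420x560x3 uint8, red, green, blue), "K" (3x3 intrinsics, pixels), "view" (4x4, takes a point from world to camera coordinates). Camera axes: x right, y down, z forward; pixel columns grow to the right and rows downward; lengths in m; the calibration is good to about 2 mm. A picture is of the moment at which its call begins. There is no depth.
- job_done(): hands the job in; it is judged then, once.
Trained networks look in a picture, given as the dict that the camera call returned (one of the last four; its "shot" number tells which), for a name from the list of things; names that differ only in an ending like _2 or _b are one class to them, and where a whole thing is asked for, a point or a joint stands for the part that bears it (a point fixed in the world has none). Each returns a list of dicts, best first, with "conf" (0 to 1); they miss things now and then, are a little off and sometimes report something else, mostly with a low value. They report only what shows in the picture. A call takes as long as a camera call. They do not tell look-alikes from the thing itself.
- silhouettes(query, picture): "region" (420x560 bool, what is visible of it) and "bbox" ([left, top, right, bottom] in pixels, round what is visible of it).
The state is a dict: "clock": time; "joint_pos": joint angles; "joint_vel": joint speeds; "tau": joint torques, N m; "eef_pos": TCP position; "tool_rot": TCP orientation; "ft_force": force on the tool from outside, world axes, zero at the start; "ft_torque": the same for the moment, N m; "grip_width": finger opening in m; "grasp_force": force on a finger pad.
Only numpy, scipy, OpenCV 4.12 (cv2) and the standard library are available. Lean on these libraries where they do the work, as an engineer would, in place of code of your own. Each camera call takes 0.05 s, during which the arm holds its last target. There are 200 camera calls.

## Working session

There is one attempt and no reset: what is moved stays moved. The work goes in short steps, Python scripts to look and compute and a tool call to move; the robot and the scene stay as the last step left them, time stands still between calls to the robot, and variables do not carry over. Pictures are saved under pics/ and viewed, at most 10 in all, crops included, and the job is handed in when it is done.

Besides the shell and the picture viewer there is one more tool, called after "Request:" as name([rows], argument=value, ...), one row to a line, values as JSON. drive_tool: Moves the arm, as the interface text tells. Its arguments: {"type":"object","properties":{"increments":{"type":"array"}},"required":["increments"]}

```bash
mkdir -p pics
cat > h.py <<'E'
import numpy as np, cv2
from workcell import get_obs, camera, job_done, silhouettes
def save(p,n,crop=None,s=1):
    im=p["image"][:,:,::-1]
    if crop: l,t,r,b=crop; im=im[t:b,l:r]
    cv2.imwrite("pics/"+n,cv2.resize(im,None,fx=s,fy=s,interpolation=cv2.INTER_CUBIC))
def proj(p,X):
    X=np.atleast_2d(X); c=(p["view"][:3,:3]@X.T).T+p["view"][:3,3]; u=(p["K"]@c.T).T; return u[:,:2]/u[:,2:]
def onz(p,uv,z):
    V=np.asarray(p["view"]);R=V[:3,:3];o=-R.T@V[:3,3]
    d=R.T@np.linalg.inv(p["K"])@np.array([uv[0],uv[1],1.]); return o+d*(z-o[2])/d[2]
E
python3 - <<'E'
from h import *
o=get_obs();print({k:np.round(v,3) for k,v in o.items()})
a=camera("scene");b=camera("top")
im=np.hstack([a["image"],b["image"]])
save(a,"scene.png",s=1.4);save(b,"top.png",s=1.4)
for n,p in(("scene",a),("top",b)):
    print(n,np.round(p["K"],1).tolist(),np.round(p["view"],3).tolist())
    for q in("lid","box_vise","rack","frame"):
        for d in silhouettes(q,p)[:3]:print(q,round(d["conf"],2),d["bbox"])
E
```

```text
{'clock': np.float64(0.0), 'joint_pos': array([-1.202,  0.241,  0.004,  1.335,  0.   ,  1.571]), 'joint_vel': array([-0.001, -0.002,  0.001,  0.001, -0.001, -0.001]), 'tau': array([ 0.0000e+00, -3.7232e+01,  2.5241e+01,  1.7000e-02, -0.0000e+00,
       -0.0000e+00]), 'eef_pos': array([ 0.18 , -0.466,  0.194]), 'tool_rot': array([ 0.983,  0.183, -0.   , -0.001]), 'ft_force': array([0.059, 0.199, 0.043]), 'ft_torque': array([0.01 , 0.006, 0.014]), 'grasp_force': np.float64(0.0), 'grip_width': np.float64(0.085)}
scene [[476.7, 0.0, 274.7], [0.0, 476.7, 209.3], [0.0, 0.0, 1.0]] [[0.232, 0.973, -0.019, -0.092], [0.665, -0.173, -0.726, -0.244], [-0.71, 0.156, -0.687, 1.715], [0.0, 0.0, 0.0, 1.0]]
lid 0.9 [307.2, 154.9, 363.8, 191.2]
lid 0.76 [198.5, 235.0, 257.4, 289.8]
lid 0.69 [167.3, 192.5, 213.8, 220.3]
box_vise 0.83 [304.6, 191.0, 392.5, 259.6]
rack 0.74 [193.5, 227.1, 252.8, 296.2]
top [[425.9, 0.0, 283.9], [0.0, 425.9, 212.2], [0.0, 0.0, 1.0]] [[-0.006, -1.0, 0.009, -0.015], [-0.982, 0.004, -0.191, 0.515], [0.191, -0.01, -0.982, 1.13], [0.0, 0.0, 0.0, 1.0]]
lid 0.92 [162.7, 285.5, 221.0, 334.9]
lid 0.88 [317.8, 163.9, 370.2, 189.2]
lid 0.8 [334.0, 248.4, 392.5, 314.6]
box_vise 0.9 [172.5, 178.2, 240.8, 261.8]
rack 0.67 [315.1, 181.0, 367.3, 237.2]
rack 0.46 [169.9, 178.0, 239.4, 262.6]
frame 0.61 [319.1, 205.6, 381.7, 228.4]
```

View pics/scene.png

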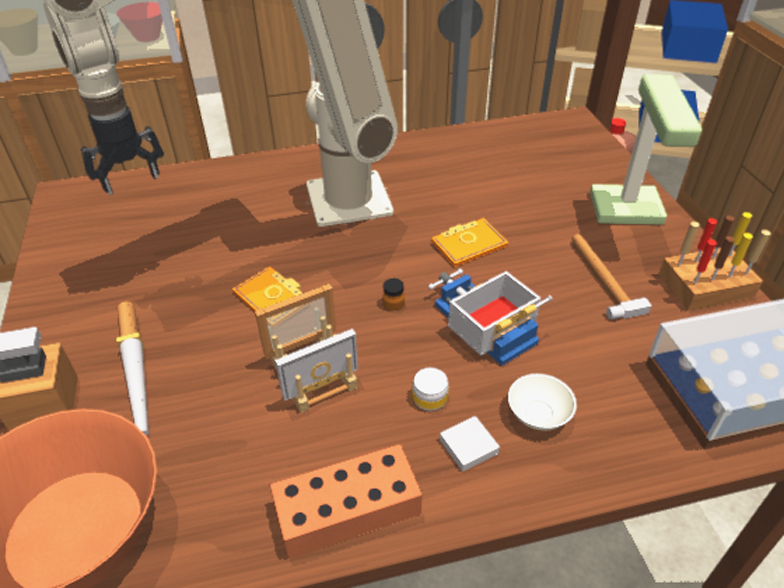

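View pics/top.png

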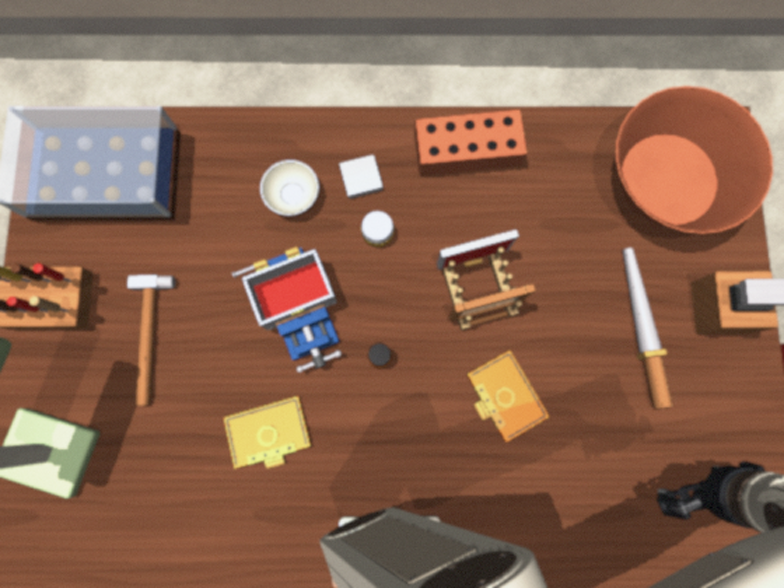

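The scene view shows the silver lid standing in the far slot of the rack, with its medallion facing away from the robot. In the top view its top edge runs from about (441,252) to (517,236) at 1.4x. The box is near (288,290), with its knuckles at the rear (far) side near (260,265) and (292,252). The orange lids are decoys.

Run:
```python
from h import *
a=camera("scene");b=camera("top")
for d in ((441,252),(517,236)): print("lid",onz(b,np.array(d)/1.4,.13).round(3))
for d in ((259,266),(291,252),(317,252),(332,290),(262,324),(245,283)): print("box",onz(b,np.array(d)/1.4,.088).round(3))
for d in ((497,322),(527,309),(497,275),(541,315)): print("boxS",onz(a,np.array(d)/1.4,.088).round(3))
for d in ((280,370),(353,336)): print("lidS",onz(a,np.array(d)/1.4,.13).round(3))
w=camera("wrist");print(w["K"].round(1).tolist(),w["view"].round(3).tolist())
from scipy.spatial.transform import Rotation as R
o=get_obs();T=R.from_quat(o["tool_rot"]).as_matrix()
V=w["view"];Rc=V[:3,:3].T;p=-Rc@V[:3,3]
print("cam in tool",(T.T@(p-o["eef_pos"])).round(4),(T.T@Rc).round(3).tolist(),T.round(3).tolist())
```

```text
lid [ 0.585 -0.099  0.13 ]
lid [ 0.616 -0.242  0.13 ]
box [0.57  0.249 0.088]
box [0.598 0.189 0.088]
box [0.597 0.138 0.088]
box [0.522 0.108 0.088]
box [0.457 0.239 0.088]
box [0.536 0.275 0.088]
boxS [0.59  0.174 0.088]
boxS [0.571 0.242 0.088]
boxS [0.464 0.221 0.088]
boxS [0.593 0.262 0.088]
lidS [ 0.642 -0.239  0.13 ]
lidS [ 0.596 -0.103  0.13 ]
[[329.7, 0.0, 280.6], [0.0, 329.7, 212.1], [0.0, 0.0, 1.0]] [[0.36, -0.933, -0.0, -0.5], [-0.889, -0.343, 0.304, -0.039], [-0.284, -0.109, -0.953, 0.38], [0.0, 0.0, 0.0, 1.0]]
cam in tool [ 7.85e-02  1.00e-04 -1.78e-01] [[-0.0, -0.953, -0.304], [1.0, -0.0, -0.0], [0.0, -0.304, 0.953]] [[0.933, 0.36, 0.0], [0.36, -0.933, -0.0], [0.0, 0.0, -1.0]]
```

Request:
drive_tool([
  [[25,20,12],[0,0,5.5],1],
  [[30,21,12],[0,0,5.5],1],
  [[30,21,12],[0,0,5.5],1],
  [[30,21,12],[0,0,5.5],1],
  [[30,21,10],[0,0,5.5],1],
  [[30,21,5],[0,0,5.5],1],
  [[30,21,2],[0,0,5.5],1],
  [[30,21,0],[0,0,5.5],1],
])

```text
clock: 1.32
eef_pos: [0.4169, -0.2984, 0.2613]
tool_rot: [0.841, 0.54, 0.0, 0.001]
ft_force: [-0.5, -0.7, -0.2]
grip_width: 0.0855
grasp_force: 0.0
```

Request:
drive_tool([
  [[32,22,0],[0,0,6],1],
  [[32,22,0],[0,0,6],1],
  [[32,22,0],[0,0,6],1],
  [[32,21,0],[0,0,6],1],
  [[32,21,0],[0,0,6],1],
  [[27,20,0],[0,0,6],1],
  [[0,0,0],[0,0,2],1],
  [[0,0,0],[0,0,0],1],
])

```text
clock: 1.98
eef_pos: [0.6035, -0.1695, 0.2587]
tool_rot: [0.62, 0.785, -0.0, -0.001]
ft_force: [-0.5, -0.3, 0.2]
grip_width: 0.0854
grasp_force: 0.0
```

Run:
```python
from h import *
w=camera("wrist");save(w,"w1.png",s=1.4);o=get_obs();print(o["eef_pos"],o["tool_rot"],o["joint_pos"],o["clock"])
np.savez("w1.npz",K=w["K"],view=w["view"])
```

```text
[ 0.60257168 -0.17060487  0.259322  ] [ 6.21342307e-01  7.83538871e-01 -4.30813308e-04 -6.23705610e-04] [-2.75735686e-01  4.99619991e-01  5.47234408e-01  1.61989357e+00
 -3.15680633e-04  1.06517436e+00] 2.0333
```

View pics/w1.png

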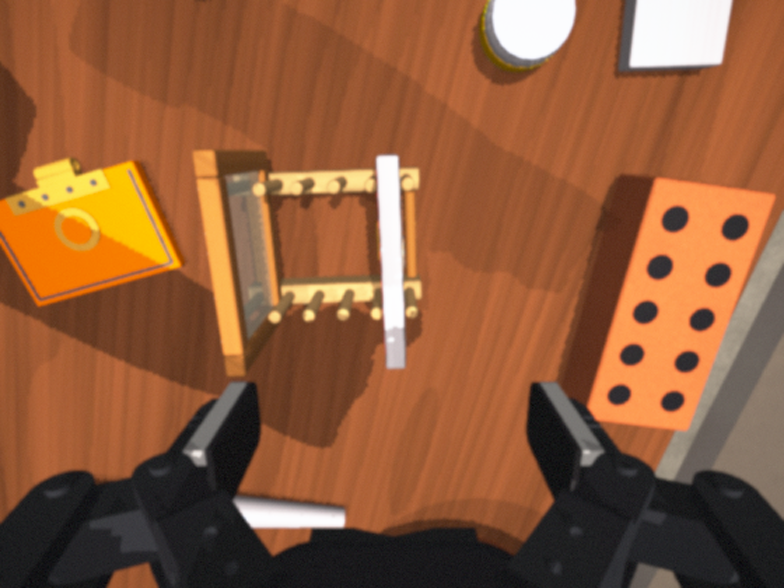

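The wrist view shows the lid's top edge as a white strip from (387,156) to (396,367) at 1.4x, about 20 px wide. The frame is on the left, and the fingers are clear.

```bash
cat >> h.py <<'E'
def ray(p,uv):
    V=np.asarray(p["view"]);R=V[:3,:3];return -R.T@V[:3,3], R.T@np.linalg.inv(p["K"])@np.array([uv[0],uv[1],1.])
def tri(obs):
    A=np.zeros((3,3));b=np.zeros(3)
    for p,uv in obs:
        o,d=ray(p,uv);d/=np.linalg.norm(d);M=np.eye(3)-np.outer(d,d);A+=M;b+=M@o
    return np.linalg.solve(A,b)
def rect(mask):
    c=max(cv2.findContours(mask.astype(np.uint8),0,2)[0],key=cv2.contourArea)
    return cv2.boxPoints(cv2.minAreaRect(c)),cv2.contourArea(c)
E
python3 - <<'E'
from h import *
ps={n:camera(n) for n in("wrist","top")}
seeds={"wrist":(278,180),"top":(342,174)}
for n,p in ps.items():
    im=p["image"].astype(int)
    g=(im.min(2)>150)&(im.max(2)-im.min(2)<45)
    k,l=cv2.connectedComponents(g.astype(np.uint8))
    x,y=seeds[n]; sub=l[y-5:y+6,x-3:x+4]; lab=np.bincount(sub[sub>0]).argmax() if (sub>0).any() else 0
    r,a=rect(l==lab);print(n,r.round(1).tolist(),a)
    for q in r:print(onz(p,q,.13).round(4))
    print("c",onz(p,r.mean(0),.13).round(4))
    ps[n]["c"]=r.mean(0)
print(tri([(p,p["c"]) for p in ps.values()]))
for d in silhouettes("lid",ps["wrist"])[:2]:print(d["conf"],d["bbox"],rect(d["region"])[0].round(1).tolist())
E
```

```text
wrist [[269.20001220703125, 110.0999984741211], [285.3999938964844, 109.30000305175781], [293.20001220703125, 260.70001220703125], [277.0, 261.6000061035156]] 2090.0
[ 0.576  -0.0996  0.13  ]
[ 0.5899 -0.0956  0.13  ]
[ 0.6321 -0.2382  0.13  ]
[ 0.6161 -0.2429  0.13  ]
c [ 0.602 -0.164  0.13 ]
top [[265.5, 373.20001220703125], [367.3999938964844, -0.6000000238418579], [482.3999938964844, 30.799999237060547], [380.5, 404.6000061035156]] 30881.0
[0.1061 0.0298 0.13  ]
[ 1.1188 -0.2594  0.13  ]
[ 1.0191 -0.5804  0.13  ]
[ 0.0334 -0.2433  0.13  ]
c [ 0.5256 -0.2506  0.13  ]
[ 0.62774862 -0.31479892 -0.34520199]
0.76 [2.5, 113.2, 133.5, 216.2] [[-12.199999809265137, 129.5], [107.69999694824219, 95.9000015258789], [133.89999389648438, 189.3000030517578], [14.0, 223.0]]
0.67 [269.6, 109.5, 292.3, 264.7] [[268.20001220703125, 110.19999694824219], [286.3999938964844, 109.69999694824219], [290.6000061035156, 261.79998779296875], [272.3999938964844, 262.29998779296875]]
```

Request:
drive_tool([
  [[1,1,-30],[0,0,1.5],1],
  [[0,0,-30],[0,0,1.3],1],
  [[0,0,-25],[0,0,0],1],
  [[0,0,0],[0,0,0],1],
  [[0,0,0],[0,0,0],1],
])

```text
clock: 2.6
eef_pos: [0.6015, -0.171, 0.1747]
tool_rot: [0.603, 0.798, -0.001, -0.001]
ft_force: [0.1, 0.9, 0.7]
grip_width: 0.0854
grasp_force: 0.0
```

Run:
```python
from h import *
p=camera("wrist");o=get_obs();print(o["eef_pos"],o["tool_rot"],o["clock"])
w1=dict(np.load("w1.npz"))
im=p["image"].astype(int);save(p,"w2.png",s=1.4)
g=(im.min(2)>150)&(im.max(2)-im.min(2)<45)
k,l,st,ce=cv2.connectedComponentsWithStats(g.astype(np.uint8))
for i in range(1,k):
    if st[i,4]>800:
        r,a=rect(l==i);print(i,r.round(1).tolist(),a)
        if st[i,4]<8000:
            print(onz(p,(r[0]+r[1])/2,.13),[onz(p,q,.13).round(4).tolist() for q in r])
```

```text
[ 0.60304688 -0.17122338  0.17666839] [6.02983164e-01 7.97753727e-01 2.03735360e-04 5.03477871e-04] 2.65
1 [[386.0, 0.0], [457.0, 0.0], [457.0, 28.0], [386.0, 28.0]] 1419.0
[ 0.64411092 -0.01567181  0.13      ] [[0.624, -0.0213, 0.13], [0.6642, -0.01, 0.13], [0.6705, -0.0235, 0.13], [0.6294, -0.0351, 0.13]]
2 [[503.0, 0.0], [559.0, 0.0], [559.0, 41.0], [503.0, 41.0]] 2159.0
[0.70600995 0.00179554 0.13      ] [[0.6902, -0.0027, 0.13], [0.7218, 0.0063, 0.13], [0.7331, -0.0131, 0.13], [0.7004, -0.0224, 0.13]]
3 [[273.0, 111.0], [293.0, 111.0], [293.0, 310.0], [273.0, 310.0]] 3644.0
[ 0.58284086 -0.09786762  0.13      ] [[0.5766, -0.0996, 0.13], [0.5891, -0.0961, 0.13], [0.6312, -0.239, 0.13], [0.6161, -0.2432, 0.13]]
```

View pics/w2.png

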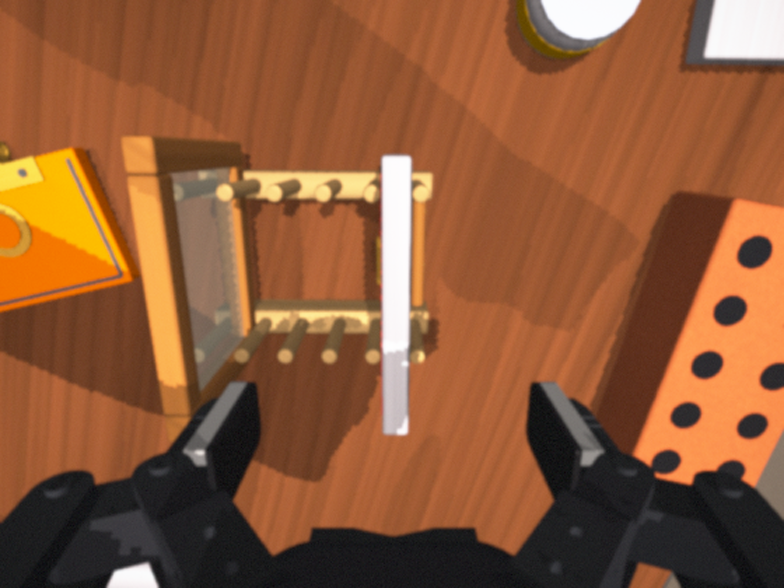

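The second view agrees: lid top at z≈0.130, centre (0.6033,-0.1695), yaw 15.9°. Next I descend and grip.

Request:
drive_tool([
  [[0.5,1.5,-30],[0,0,0],1],
  [[0,0,-30],[0,0,0],1],
  [[0,0,-18],[0,0,0],1],
  [[0,0,0],[0,0,0],1],
  [[0,0,0],[0,0,0],0],
  [[0,0,0],[0,0,0],0],
  [[0,0,0],[0,0,0],0],
  [[0,0,0],[0,0,0],0],
])

```text
clock: 3.32
eef_pos: [0.6054, -0.1694, 0.0998]
tool_rot: [0.602, 0.798, 0.001, 0.002]
ft_force: [-0.2, 0.4, -0.0]
grip_width: 0.0386
grasp_force: 0.0
```

Request:
drive_tool([
  [[0,0,0],[0,0,0],0],
  [[0,0,0],[0,0,0],0],
  [[0,0,0],[0,0,0],0],
  [[0,0,0],[0,0,0],0],
  [[0,0,0],[0,0,0],0],
])

```text
clock: 3.73
eef_pos: [0.6037, -0.1688, 0.0972]
tool_rot: [0.602, 0.798, 0.0, -0.0]
ft_force: [-0.1, 0.2, 0.6]
grip_width: 0.0001
grasp_force: 0.0
```

Run:
```python
from h import *
p=camera("wrist");s=camera("scene")
cv2.imwrite("pics/m.png",np.hstack([p["image"][:,:,::-1],cv2.resize(s["image"][100:310,130:270,::-1],(280,420),interpolation=2)])[:,:800])
o=get_obs();print(o["eef_pos"],o["grip_width"],o["grasp_force"],o["ft_force"])
```

```text
[ 0.60366507 -0.16883238  0.09705969] -1.5747297145187708e-05 0.0 [ 0.68803293  0.24204563 -0.49260655]
```

View pics/m.png

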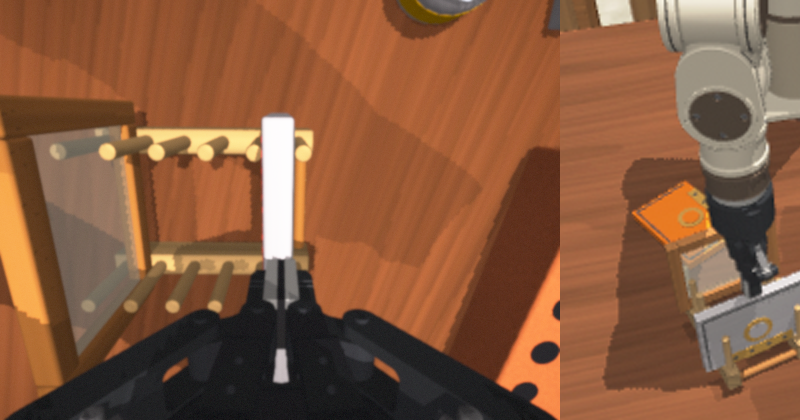

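The fingers closed fully. The wrist picture shows them shut at (280,260–295) over the lid strip, which means they caught nothing. I'll compare projections and a zoom to see why.

Run:
```python
from h import *
p=camera("wrist");s=camera("scene");t=camera("top")
T=get_obs()["eef_pos"]; print(T)
pts={"tcp":T,"far":[.5829,-.0979,.13],"near":[.6237,-.2411,.13],"tip+33":T+[0,0,.033]}
for n,c in(("w",p),("s",s),("t",t)):print(n,{k:proj(c,v).round(1).tolist() for k,v in pts.items()})
for n,c in(("s",s),("t",t),("w",p)):
    for d in silhouettes("lid",c)[:4]:print(n,round(d["conf"],2),d["bbox"])
def cr(c,l,tt,w,h): return cv2.resize(c["image"][tt:tt+h,l:l+w,::-1],(400,400),interpolation=2)
cv2.imwrite("pics/z.png",np.hstack([cr(s,190,185,90,90),cr(p,230,225,100,100)]))
```

```text
[ 0.60368764 -0.16890343  0.09710861]
w {'tcp': [[279.7, 246.5]], 'far': [[278.1, 116.8]], 'near': [[278.7, 393.3]], 'tip+33': [[279.5, 273.6]]}
s {'tcp': [[227.6, 255.9]], 'far': [[253.1, 235.9]], 'near': [[198.1, 258.6]], 'tip+33': [[226.5, 247.0]]}
t {'tcp': [[339.8, 176.5]], 'far': [[314.7, 180.8]], 'near': [[368.6, 165.7]], 'tip+33': [[341.6, 173.1]]}
s 0.97 [199.0, 235.8, 255.4, 288.1]
s 0.71 [165.7, 190.5, 204.8, 220.8]
t 0.58 [159.5, 284.1, 217.9, 334.9]
t 0.31 [261.5, 246.9, 280.0, 262.3]
w 0.82 [258.8, 114.7, 295.7, 381.7]
```

View pics/z.png

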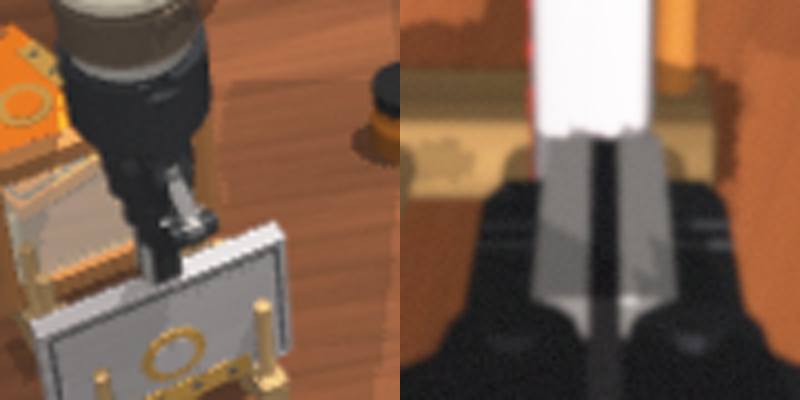

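Projection puts the TCP 33 mm below the lid's top edge. The picture shows the shut fingers running into the lid with no contact force, so the simulated lid and fingers overlap. I'll reopen, check that the lid hasn't moved, and retry while watching the width.

Request:
drive_tool([
  [[0,0,0],[0,0,0],0.5],
  [[0,0,0],[0,0,0],0.5],
  [[0,0,0],[0,0,0],0.5],
  [[0,0,0],[0,0,0],0.5],
  [[0,0,0],[0,0,0],0.5],
])

```text
clock: 4.55
eef_pos: [0.6038, -0.1689, 0.0972]
tool_rot: [0.602, 0.798, -0.0, -0.0]
ft_force: [0.5, 0.1, 0.1]
grip_width: 0.0426
grasp_force: 0.0
```

Run:
```python
from h import *
o=get_obs();print(o["eef_pos"],o["grip_width"],o["ft_force"])
p=camera("wrist");s=camera("scene");t=camera("top")
for n,c in(("s",s),("w",p)):
    for d in silhouettes("lid",c)[:2]:print(n,round(d["conf"],2),d["bbox"])
def cr(c,l,tt,w,h): return cv2.resize(c["image"][tt:tt+h,l:l+w,::-1],(400,400),interpolation=2)
cv2.imwrite("pics/z2.png",np.hstack([cr(s,190,185,90,90),cr(p,180,200,200,200)]))
```

```text
[ 0.6037539  -0.16887454  0.09720086] 0.042646548571244225 [0.45893738 0.14375535 0.08893657]
s 0.87 [196.5, 232.5, 258.5, 286.6]
s 0.7 [307.9, 157.7, 363.2, 192.6]
w 0.82 [260.0, 114.6, 296.8, 383.2]
```

View pics/z2.png

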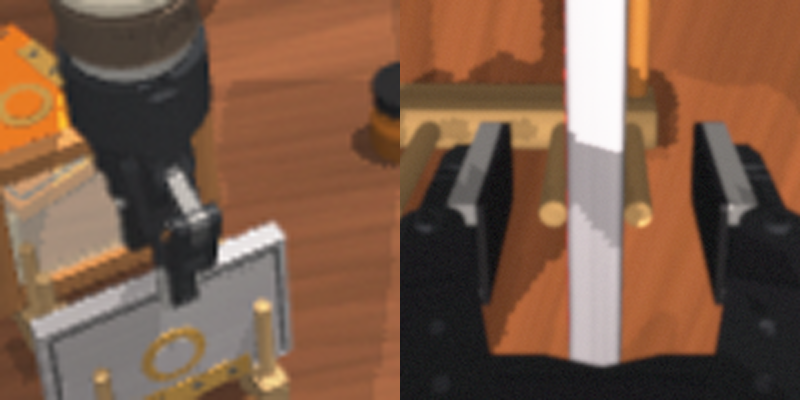

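The fingers straddle the lid correctly, and it hasn't moved. I'll close again in steps and watch for contact.

Request:
drive_tool([
  [[0,0,0],[0,0,0],0.3],
  [[0,0,0],[0,0,0],0.25],
  [[0,0,0],[0,0,0],0.2],
  [[0,0,0],[0,0,0],0.2],
])

```text
clock: 5.13
eef_pos: [0.6037, -0.1689, 0.0972]
tool_rot: [0.602, 0.798, -0.0, 0.0]
ft_force: [-0.5, 0.2, 0.5]
grip_width: 0.017
grasp_force: 0.0
```

Request:
drive_tool([
  [[0,0,0],[0,0,0],0.15],
  [[0,0,0],[0,0,0],0.12],
  [[0,0,0],[0,0,0],0.1],
  [[0,0,0],[0,0,0],0.1],
])

```text
clock: 5.47
eef_pos: [0.6038, -0.1689, 0.0972]
tool_rot: [0.602, 0.798, 0.0, -0.0]
ft_force: [-0.1, 0.7, 0.7]
grip_width: 0.0089
grasp_force: 0.0
```

There's still no contact: width is 8.9 mm across a 14 mm plate at zero force. I'll reopen, go deeper and try again.

Request:
drive_tool([
  [[0,0,0],[0,0,0],0.5],
  [[0,0,0],[0,0,0],0.5],
  [[0,0,0],[0,0,0],0.5],
  [[0,0,-10],[0,0,0],0.5],
  [[0,0,0],[0,0,0],0.3],
  [[0,0,0],[0,0,0],0.1],
  [[0,0,0],[0,0,0],0.1],
  [[0,0,0],[0,0,0],0.1],
])

```text
clock: 6.13
eef_pos: [0.6033, -0.1687, 0.0866]
tool_rot: [0.602, 0.798, -0.0, -0.001]
ft_force: [-0.0, 0.7, -3.2]
grip_width: 0.0115
grasp_force: 60.8
```

Run:
```python
from h import *
for i in range(3):
    camera("top"); o=get_obs();print(o["clock"],o["eef_pos"].round(4),o["grip_width"],o["grasp_force"],o["ft_force"].round(2),o["tau"].round(2))
```

```text
6.1833 [ 0.6033 -0.1687  0.0866] 0.011603734749362358 60.75114369392395 [ 0.82  0.7  -3.59] [-7.000e-02 -5.268e+01  2.557e+01 -3.000e-02 -4.000e-02 -0.000e+00]
6.2333 [ 0.6033 -0.1687  0.0866] 0.011888350588494336 60.69536089897156 [ 0.09 -0.4  -4.31] [-7.000e-02 -5.289e+01  2.570e+01 -4.000e-02 -4.000e-02 -0.000e+00]
6.2833 [ 0.6033 -0.1687  0.0866] 0.0118136013149657 60.646129846572876 [ 1.02 -0.03 -4.24] [-7.000e-02 -5.309e+01  2.582e+01 -4.000e-02 -4.000e-02 -0.000e+00]
```

Contact now: 60 N. I'll command fully shut and lift a little, then check for slip and tilt.

Request:
drive_tool([
  [[0,0,0],[0,0,0],0],
  [[0,0,0],[0,0,0],0],
  [[0,0,4],[0,0,0],0],
  [[0,0,4],[0,0,0],0],
  [[0,0,0],[0,0,0],0],
])

```text
clock: 6.7
eef_pos: [0.6042, -0.1691, 0.0964]
tool_rot: [0.602, 0.798, 0.0, 0.001]
ft_force: [-0.9, 0.3, -3.7]
grip_width: 0.0117
grasp_force: 60.6
```

Run:
```python
from h import *
p=camera("wrist");s=camera("scene")
o=get_obs();print(o["clock"],o["eef_pos"].round(4),o["grip_width"],o["grasp_force"],o["ft_force"].round(2),o["ft_torque"].round(2))
for n,c in(("s",s),("w",p)):
    for d in silhouettes("lid",c)[:2]:print(n,round(d["conf"],2),d["bbox"])
def cr(c,l,tt,w,h): return cv2.resize(c["image"][tt:tt+h,l:l+w,::-1],(400,400),interpolation=2)
cv2.imwrite("pics/z3.png",np.hstack([cr(s,190,200,90,90),cr(p,180,110,200,200)]))
```

```text
6.8 [ 0.604  -0.169   0.0957] 0.011752525120019515 60.60155510902405 [ 0.11  0.75 -4.11] [-0.    0.02  0.03]
s 0.93 [197.1, 230.3, 253.7, 286.6]
s 0.8 [166.4, 190.7, 198.9, 222.8]
w 0.62 [261.0, 115.5, 303.6, 383.7]
```

View pics/z3.png

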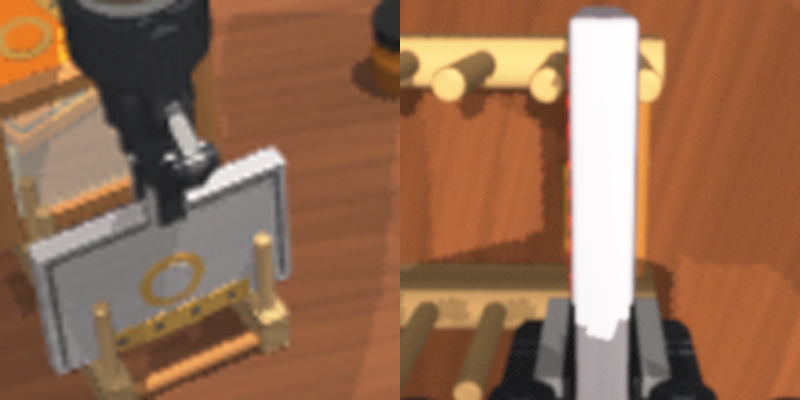

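The lid is held and lifted, hanging straight, and the force of about 4.1 N is its weight. Next I lift clear and move to a viewpoint in front of the box.

Request:
drive_tool([
  [[0,0,12],[0,0,0],0],
  [[0,0,20],[0,0,0],0],
  [[0,0,25],[0,0,0],0],
  [[0,0,25],[0,0,0],0],
  [[0,0,25],[0,0,0],0],
  [[0,0,22],[0,0,0],0],
  [[0,10,15],[0,0,0],0],
  [[-4,20,10],[0,0,0.5],0],
])

```text
clock: 7.57
eef_pos: [0.6011, -0.141, 0.2514]
tool_rot: [0.6, 0.8, 0.0, 0.002]
ft_force: [0.7, 0.6, -4.3]
grip_width: 0.0122
grasp_force: 60.6
```

Request:
drive_tool([
  [[-9,33,0],[0,0,1],0],
  [[-9,35,0],[0,0,1],0],
  [[-9,35,0],[0,0,1],0],
  [[-9,35,0],[0,0,1],0],
  [[-9,35,0],[0,0,1],0],
  [[-9,35,0],[0,0,1],0],
  [[-9,35,0],[0,0,1],0],
  [[-9,35,0],[0,0,1],0],
])

```text
clock: 8.23
eef_pos: [0.527, 0.1407, 0.2494]
tool_rot: [0.541, 0.841, 0.0, 0.0]
ft_force: [2.1, 0.2, -4.1]
grip_width: 0.0116
grasp_force: 60.6
```

Request:
drive_tool([
  [[-9,30,0],[0,0,0.6],0],
  [[-8,25,0],[0,0,0],0],
  [[-4,15,0],[0,0,0],0],
  [[0,5,0],[0,0,0],0],
  [[0,0,0],[0,0,0],0],
  [[0,0,0],[0,0,0],0],
  [[0,0,0],[0,0,0],0],
])

```text
clock: 8.82
eef_pos: [0.5071, 0.213, 0.2491]
tool_rot: [0.538, 0.843, -0.0, 0.0]
ft_force: [-0.4, -0.5, -4.1]
grip_width: 0.012
grasp_force: 60.6
```

Run:
```python
from h import *
p=camera("wrist");o=get_obs();print(o["clock"],o["eef_pos"].round(4),o["tool_rot"].round(4),o["grip_width"],o["ft_force"].round(2),o["ft_torque"].round(3))
save(p,"w4.png",s=1.4)
np.savez("w4.npz",K=p["K"],view=p["view"],image=p["image"],T=o["eef_pos"],q=o["tool_rot"])
```

```text
8.8667 [0.5072 0.2128 0.2492] [ 5.379e-01  8.430e-01 -2.000e-04  2.000e-04] 0.011861746131203917 [-0.43 -0.66 -4.54] [-0.019 -0.007  0.003]
```

View pics/w4.png

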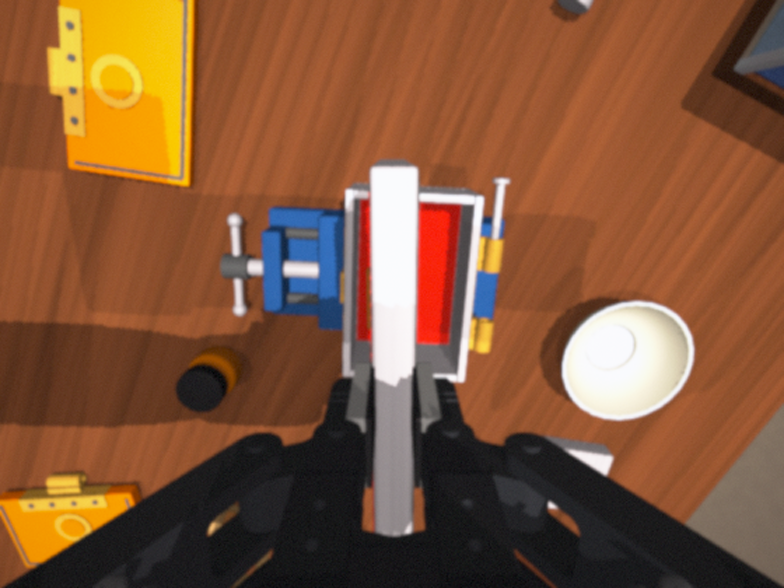

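The lid strip runs from (395,165) to (395,533) at 1.4x. The box knuckles are at about (490,255) and (482,336), with the pin head at (502,181). I'll take a second view from lower down, then fit both poses.

Request:
drive_tool([
  [[-3,3,-15],[0,0,0],0],
  [[-3,5,-20],[0,0,0],0],
  [[0,2,-5],[0,0,0],0],
  [[0,0,0],[0,0,0],0],
  [[0,0,0],[0,0,0],0],
  [[0,0,0],[0,0,0],0],
])

```text
clock: 9.37
eef_pos: [0.5017, 0.2238, 0.2104]
tool_rot: [0.537, 0.843, 0.001, 0.001]
ft_force: [0.3, -0.9, -4.1]
grip_width: 0.0122
grasp_force: 60.6
```

```bash
cat > fit.py <<'E'
from h import *
from scipy.optimize import least_squares
from scipy.spatial.transform import Rotation as R
def brass(im):
    h=cv2.cvtColor(im,cv2.COLOR_RGB2HSV); return ((h[...,0]>17)&(h[...,0]<32)&(h[...,1]>110)&(h[...,2]>90)).astype(np.uint8)
def knuckles(p,box):
    l,t,r,b=box; m=np.zeros((420,560),np.uint8); m[t:b,l:r]=brass(p["image"])[t:b,l:r]
    k,lab,st,ce=cv2.connectedComponentsWithStats(m); i=np.argsort(-st[1:,4])[:2]+1
    i=i[np.argsort(ce[i,1])]; return ce[i],st[i]
def model(p,x):
    # x: bore x,y,z,yaw ; centroid of projected hull of each knuckle (+y first)
    out=[];ax=R.from_euler('z',x[3]).as_matrix();th=np.linspace(0,2*np.pi,40)
    for s in(1,-1):
        P=[np.array([7e-3*np.cos(a),yy,7e-3*np.sin(a)]) for yy in(s*.020,s*.045) for a in th]
        u=proj(p,(ax@np.array(P).T).T+x[:3]).astype(np.float32); h=cv2.convexHull(u); M=cv2.moments(h)
        out.append([M["m10"]/M["m00"],M["m01"]/M["m00"]]); out.append([h[...,0].min(),h[...,1].min()]);out.append([h[...,0].max(),h[...,1].max()])
    return np.array(out)
E
python3 - <<'E'
from fit import *
p1=dict(np.load("w4.npz"))
p=camera("wrist");o=get_obs();print(o["eef_pos"].round(4),o["tool_rot"].round(4))
np.savez("w5.npz",K=p["K"],view=p["view"],image=p["image"],T=o["eef_pos"],q=o["tool_rot"])
obs=[]
for q in(p1,p):
    g=proj(q,[.583,.216,.088])[0].astype(int);print(g)
    c,s=knuckles(q,(g[0]-35,g[1]-60,g[0]+45,g[1]+70));print(c.round(1).tolist(),s.tolist());obs.append((q,c,s))
f=lambda x:np.concatenate([(model(q,x)[[0,3]]-c).ravel() for q,c,s in obs])
r=least_squares(f,[.583,.216,.088,.43],x_scale=[.01,.01,.01,.1]);print(r.x.round(4),np.degrees(r.x[3]),r.fun.round(2))
r2=least_squares(lambda x:f([x[0],x[1],.088,x[2]]),[.583,.216,.43],x_scale=[.01,.01,.1]);print(r2.x.round(4),np.degrees(r2.x[2]),r2.fun.round(2))
for q,c,s in obs:print(model(q,r.x).round(1).tolist())
# lid strip
for q in(p1,p):
    im=q["image"].astype(int)
    for v in list(range(108,130,3))+[140,160,200,240]+list(range(368,392,3)):
        row=im[v,230:330];print(v,"".join("#" if (x.min()>100 and x.max()-x.min()<40) else "." for x in row)[25:75])
E
```

```text
[0.5018 0.224  0.2105] [5.373e-01 8.434e-01 9.000e-04 7.000e-04]
[345 210]
[[349.5, 181.6], [343.0, 239.2]] [[341, 170, 18, 24, 359], [335, 227, 17, 25, 344]]
[351 234]
[[356.8, 203.1], [349.2, 265.0]] [[347, 190, 21, 27, 447], [340, 252, 19, 27, 418]]
[0.5843 0.2162 0.0878 0.387 ] 22.17515464564498 [-0.01  0.04 -0.02 -0.1   0.05  0.06  0.02  0.02]
[0.5842 0.2162 0.3846] 22.03781688042936 [ 0.02  0.01 -0.13 -0.11  0.1   0.04 -0.1   0.04]
[[349.5, 181.7], [341.5, 168.6], [357.7, 194.9], [343.0, 239.1], [335.5, 226.3], [350.6, 252.0]]
[[356.9, 203.2], [347.9, 188.6], [366.1, 218.0], [349.2, 265.0], [340.9, 250.7], [357.7, 279.4]]
108 ..................................................
111 ..................................................
114 ..................................................
117 .............##########################...........
120 ..........#################################.......
123 .........###################################......
126 .........###################################......
129 .........###################################......
140 ########..##########
[... 1035 characters left out ...]
##################################......
140 ..........###################################.....
160 ..........########################################
200 ...........################################.......
240 ...........###############################........
368 .............##########################...........
371 .............###########################..........
374 .............###########################..........
377 .............###########################..........
380 ................#######################...........
383 ..................................................
386 ..................................................
389 ..................................................
```

The two views fit well: bore at (0.5842, 0.2162, 0.088), yaw 22.1°. I'll go to a hover 35 mm above the target and check the lid's tilt.

Request:
drive_tool([
  [[10,0,0],[0,0,-0.9],0],
  [[20,-1,-3],[0,0,-1],0],
  [[25,-1,-6],[0,0,-1],0],
  [[22,-1,-6],[0,0,0],0],
  [[11,-1.3,-5],[0,0,0],0],
  [[0,0,0],[0,0,0],0],
  [[0,0,0],[0,0,0],0],
  [[0,0,0],[0,0,0],0],
])

```text
clock: 10.08
eef_pos: [0.5881, 0.2198, 0.1896]
tool_rot: [0.558, 0.83, -0.0, -0.0]
ft_force: [0.4, 0.1, -4.3]
grip_width: 0.0116
grasp_force: 60.6
```

Run:
```python
from fit import *
P={n:camera(n) for n in("wrist","scene","top")};o=get_obs();print(o["clock"],o["eef_pos"].round(4),o["tool_rot"].round(4),o["ft_torque"].round(3))
for n in P: np.savez("h_"+n+".npz",K=P[n]["K"],view=P[n]["view"],image=P[n]["image"])
p=P["wrist"];im=p["image"];hs=cv2.cvtColor(im,cv2.COLOR_RGB2HSV).astype(int)
def ch(x,h):
    if h[1]<50: return "#" if h[2]>110 else ","
    if 17<h[0]<32 and h[1]>110 and h[2]>90:return "B"
    if (h[0]<5 or h[0]>175) and h[1]>150:return "R"
    if 95<h[0]<130: return "b"
    return "."
for v in range(112,262,5): print(v,"".join(ch(im[v,u],hs[v,u]) for u in range(235,320)))
s=P["scene"];T=o["eef_pos"]
for nm,X in(("bore",[.5842,.2162,.088]),("lidbore",[.5842,.2162,T[2]-.0676])):print(nm,proj(s,X).round(1))
hs=cv2.cvtColor(s["image"],cv2.COLOR_RGB2HSV).astype(int)
g=proj(s,[.5842,.2162,.1])[0].astype(int)
for v in range(g[1]-32,g[1]+28): print(v,"".join(ch(0,hs[v,u]) for u in range(g[0]-35,g[0]+40)))
print(g)
```

```text
10.2333 [0.5882 0.2201 0.1902] [5.580e-01 8.298e-01 4.000e-04 2.000e-04] [ 0.009  0.005 -0.005]
112 ###########################...........#######........................................
117 ##############################,,,#########################...........................
122 RRRRRRRRRRRRRRRRRRRR..##########################################.....................
127 RRRRRRRRRRRRRRRRRRRRR.##########################################.....................
132 RRRRRRRRRRRRRRRRRRRRR.##########################################.....................
137 RRRRRRRRRRRRRRRRRRRRR.###########################################....................
142 RRRRRRRRRRRRRRRRRRRRR.######..###################################,...................
147 RRRRRRRRRRRRRRRRRRRRR..#####..###################################,...................
152 RRRRRRRRRRRRRRRRRRRRR.######..###################################,...................
157 RRRRRRRRRRRRRRRRRRRRR..#####..###################################....................
162 RRRRRRRRRRRRRRRRRRRRRR.#####..###################################....................
167 RRRRRRRRRR
[... 5850 characters left out ...]
bbbbbbbbbbbbbbbbbbbbbbbbbb........................
242 #################...bbbbbbbbbbbbbbbbbbbbbbbbbbbbbbb........................
243 #################..bbbbbbbbbbbbbbbbbbbbbbbbbbbbbbbb........................
244 #################.,bbbbbbbbbbbbbbbbbbbbbbbbbbbbbbb.........................
245 ########,########.,bbbbbbbbbbbbbbbbbbbbbbbbbbbbbbb.........................
246 .#,##############.,bbbbbbbbbbbbbbbbbbbbbbbbbbbbb,..........................
247 ..##############..bbbbbbbbbbbbbbbbbbbbbbbbbbbbb............................
248 ...,############..bbbbbbbbbbbbbbbbbbbbbbbbbbb,.............................
249 .....,##########..bbbbbbbbbbbbbbbbbbbbbbbbbb...............................
[369 222]
```

Run:
```python
from fit import *
p=dict(np.load("h_wrist.npz"));im=p["image"].astype(float)
for a,b in((148,180),(204,226)):
    m=im[a:b].mean(0)
    for u in list(range(254,269))+list(range(296,304)):print(a,u,m[u].round(0))
T=np.array([.5882,.2201,.1902]);yaw=2*np.arctan2(.8298,.5580)-np.pi/2;print(np.degrees(yaw))
B=R.from_euler('z',yaw)
def lid(pt,th,h=.0434,c=-.001):  # rotate about lid y through grasp (tool y=0), lid coords -> world
    q=np.array([pt[0]-.007,pt[1],pt[2]-.111+.025]);q=R.from_euler('y',th,degrees=True).apply(q);return T+B.apply(q+[0,c,h-.025])
for th in(0,1,2,3,4):
    print(th,{n:proj(p,lid(x,th))[0].round(1).tolist() for n,x in dict(topL=(0,.02,.111),topR=(.014,.02,.111),botL=(0,.045,.011),topL45=(0,.045,.111),botR=(.014,.02,.011),knL=(-.007,0,0),topL0=(0,0,.111),topR0=(.014,0,.111)).items()})
```

```text
148 254 [162.  23.  14.]
148 255 [161.  30.  24.]
148 256 [157.  62.  60.]
148 257 [152. 104. 105.]
148 258 [154. 136. 137.]
148 259 [158. 148. 150.]
148 260 [161. 152. 155.]
148 261 [165. 154. 156.]
148 262 [170. 143. 145.]
148 263 [173. 118. 119.]
148 264 [178. 129. 129.]
148 265 [207. 183. 185.]
148 266 [233. 226. 228.]
148 267 [244. 242. 245.]
148 268 [247. 247. 250.]
148 296 [235. 230. 233.]
148 297 [203. 194. 198.]
148 298 [148. 145. 154.]
148 299 [106. 104. 125.]
148 300 [109.  82.  92.]
148 301 [128.  76.  60.]
148 302 [137.  77.  46.]
148 303 [139.  78.  44.]
204 254 [156.  21.  11.]
204 255 [157.  22.  14.]
204 256 [156.  25.  18.]
204 257 [150.  48.  45.]
204 258 [141.  86.  86.]
204 259 [140. 118. 120.]
204 260 [142. 131. 132.]
204 261 [136. 125. 122.]
204 262 [127. 103.  87.]
204 263 [137.  84.  53.]
204 264 [154.  84.  67.]
204 265 [164. 123. 121.]
204 266 [191. 174. 175.]
204 267 [221. 211. 213.]
204 268 [235. 229. 231.]
204 296 [201. 192. 194.]
204 297 [147. 143. 152.]
204 298 [100. 101. 122.]
204 299 [99. 79. 92.]
204 300 [119.  72.  59.]
204 301 [130.  73.  45.]
204
[... 355 characters left out ...]
, 191.4], 'botR': [288.0, 191.1], 'knL': [260.3, 212.8], 'topL0': [265.7, 286.6], 'topR0': [296.1, 286.3]}
2 {'topL': [266.0, 246.6], 'topR': [297.7, 246.1], 'botL': [266.5, 156.9], 'topL45': [265.1, 191.4], 'botR': [286.2, 191.1], 'knL': [258.4, 212.9], 'topL0': [266.6, 286.7], 'topR0': [297.0, 286.1]}
3 {'topL': [267.0, 246.7], 'topR': [298.6, 246.0], 'botL': [264.7, 156.9], 'topL45': [266.2, 191.5], 'botR': [284.4, 191.1], 'knL': [256.5, 213.0], 'topL0': [267.6, 286.8], 'topR0': [298.0, 285.9]}
4 {'topL': [268.0, 246.7], 'topR': [299.6, 245.8], 'botL': [262.8, 157.0], 'topL45': [267.2, 191.6], 'botR': [282.6, 191.1], 'knL': [254.5, 213.1], 'topL0': [268.5, 286.9], 'topR0': [298.9, 285.8]}
```

The tilt is within about 0.6°. I'll correct x, drop to just above the knuckles, then insert slowly while watching force.

Request:
drive_tool([
  [[1.5,0,0],[0,0,0],0],
  [[1,-0.2,-6],[0,0,0],0],
  [[0,0,-7],[0,0,0],0],
  [[0,0,-5],[0,0,0],0],
  [[0,0,0],[0,0,0],0],
  [[0,0,0],[0,0,0],0],
  [[0,0,0],[0,0,0],0],
])

```text
clock: 10.82
eef_pos: [0.5912, 0.2196, 0.171]
tool_rot: [0.558, 0.83, -0.0, -0.0]
ft_force: [0.5, 0.2, -4.0]
grip_width: 0.0118
grasp_force: 60.6
```

Run:
```python
from fit import *
P={n:camera(n) for n in("wrist","scene")};o=get_obs();T=o["eef_pos"];print(o["clock"],T.round(4),o["tool_rot"].round(4),o["ft_force"].round(2))
s=P["scene"];x=np.array([*(T[:2]-np.array([.0074*.9265-.0004,.0074*.3762+.0009])),T[2]-.0676]);print("lid bore est",x)
A=R.from_euler('z',22.1,degrees=True)
for nm,y0 in(("lid",x),("box",np.array([.5842,.2162,.088]))):
    for y in(-.045,-.020,-.0175,.0175,.020,.045):print(nm,y,proj(s,y0+A.apply([0,y,0]))[0].round(1),end=" ")
    print()
big=cv2.resize(s["image"][190:245,335:405],None,fx=2,fy=2,interpolation=2)
hs=cv2.cvtColor(big,cv2.COLOR_RGB2HSV).astype(int)
for v in range(hs.shape[0]):print(190+v/2,"".join("B" if 17<h[0]<32 and h[1]>110 and h[2]>150 else "b" if 14<h[0]<34 and h[1]>90 else "#" if h[1]<50 else "R" if h[0]<6 and h[1]>150 else "v" if 95<h[0]<130 else "." for h in hs[v]))
```

```text
10.9167 [0.5915 0.2197 0.1715] [5.582e-01 8.297e-01 2.000e-04 2.000e-04] [ 0.97 -0.19 -4.37]
lid bore est [0.58500927 0.2160061  0.10386968]
lid -0.045 [357.2 229. ] lid -0.02 [364.3 224.9] lid -0.0175 [365.  224.5] lid 0.0175 [374.6 219. ] lid 0.02 [375.3 218.6] lid 0.045 [382.1 214.7] 
box -0.045 [356.6 233. ] box -0.02 [363.6 228.9] box -0.0175 [364.2 228.5] box 0.0175 [373.8 223. ] box 0.02 [374.5 222.6] box 0.045 [381.2 218.7] 
190.0 .........................................................................#####################################################..............
190.5 .........................................................................#####################################################..............
191.0 .........................................................................#####################################################..............
191.5 .........................................................................####################################################...............
192.0 .....................................................................
[... 14806 characters left out ...]
####..b..#vvvvvvvvvvvvvvvvvvvvvvvvvvvvvvvvvvvvvvvvvvvvvvvvvvvvvvvvvvvvvv........................................
243.0 ################################....#vvvvvvvvvvvvvvvvvvvvvvvvvvvvvvvvvvvvvvvvvvvvvvvvvvvvvvvvvvvvvv#........................................
243.5 ################################...#vvvvvvvvvvvvvvvvvvvvvvvvvvvvvvvvvvvvvvvvvvvvvvvvvvvvvvvvvvvvvvv.........................................
244.0 ################################...#vvvvvvvvvvvvvvvvvvvvvvvvvvvvvvvvvvvvvvvvvvvvvvvvvvvvvvvvvvvvvv#.........................................
244.5 ################################...#vvvvvvvvvvvvvvvvvvvvvvvvvvvvvvvvvvvvvvvvvvvvvvvvvvvvvvvvvvvvvv#.........................................
```

Request:
drive_tool([
  [[-0.7,0.2,-4],[0,0,0],0],
  [[0,0,-4],[0,0,0],0],
  [[0,0,-4],[0,0,0],0],
  [[0,0,-3.5],[0,0,0],0],
  [[0,0,0],[0,0,0],0],
  [[0,0,0],[0,0,0],0],
  [[0,0,0],[0,0,0],0],
  [[0,0,0],[0,0,0],0],
])

```text
clock: 11.58
eef_pos: [0.5907, 0.2199, 0.1559]
tool_rot: [0.558, 0.83, 0.0, 0.0]
ft_force: [0.0, 0.4, -4.5]
grip_width: 0.0116
grasp_force: 60.6
```

Run:
```python
from fit import *
for i in range(3):
    s=camera("scene");o=get_obs();print(o["clock"],o["eef_pos"].round(4),o["ft_force"].round(2),o["ft_torque"].round(3))
p=camera("wrist");t=camera("top");T=o["eef_pos"]
for n,c in(("s",s),("w",p),("t",t)):np.savez("f_"+n+".npz",K=c["K"],view=c["view"],image=c["image"])
# overlay of predicted lid plate / knuckles on enlarged scene crop
l,tp,w,h,k=325,170,95,95,6
im=cv2.resize(s["image"][tp:tp+h,l:l+w,::-1],None,fx=k,fy=k,interpolation=2)
A=R.from_euler('z',22.1,degrees=True);b=np.array([.5842,.2162,.088])
def pt(x): return tuple(((proj(s,b+A.apply(np.array(x)/1000))[0]-[l,tp]+.5)*k).astype(int).tolist())
q=[(14,-75,11),(14,75,11),(14,75,111),(14,-75,111)]
for i in range(4):cv2.line(im,pt(q[i]),pt(q[(i+1)%4]),(0,255,0),1)
for y in(-45,-20,-17.5,17.5,20,45):
    cv2.polylines(im,[np.array([pt((7*np.cos(a),y,7*np.sin(a))) for a in np.linspace(0,6.28,30)])],True,(255,0,255) if abs(y)!=17.5 else (255,255,0),1)
cv2.circle(im,pt((14,0,53)),3,(0,0,255),-1)
cv2.imwrite("pics/f.png",im)
```

```text
11.6333 [0.5908 0.2199 0.156 ] [ 0.45 -0.4  -4.44] [ 0.007 -0.018  0.041]
11.6833 [0.5908 0.2199 0.156 ] [-0.48 -0.35 -4.46] [ 0.002  0.051 -0.007]
11.7333 [0.5907 0.2199 0.156 ] [-0.56  0.11 -3.74] [-0.03   0.028 -0.021]
```

View pics/f.png

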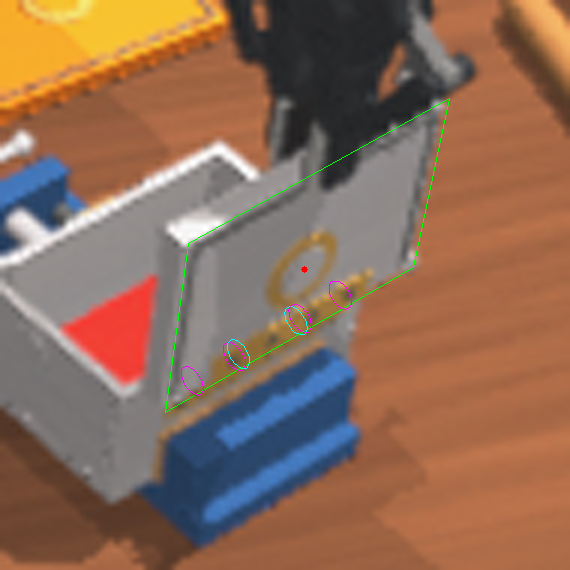

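The overlay shows the lid standing upright behind the box. The medallion is at (302,270), against a predicted (304,269), and there's no contact force. I'll check for scene-camera bias by fitting the box knuckles in the same camera (first picture).

Run:
```python
from fit import *
s=dict(np.load("f_s.npz"));b=np.array([.5842,.2162,.088]);A=R.from_euler('z',22.1,degrees=True)
im=cv2.cvtColor(cv2.imread("pics/scene.png"),cv2.COLOR_BGR2RGB)
m=brass(im);mm=np.zeros_like(m);mm[295:345,480:545]=m[295:345,480:545]
k,lab,st,ce=cv2.connectedComponentsWithStats(mm);i=np.argsort(-st[1:,4])[:3]+1
for j in i:print("blob",((ce[j]+.5)/1.4-.5).round(2),st[j])
M=model(s,[*b,np.radians(22.1)]);print("pred +y,-y",M[[0,3]].round(2).tolist(),M.round(1).tolist())
# medallion ring now
m=brass(s["image"]);c=proj(s,b+A.apply([.014,0,.053]))[0];print("pred med",c)
l,t=(c-12).astype(int);mm=np.zeros_like(m);mm[t:t+25,l:l+25]=m[t:t+25,l:l+25]
k,lab,st,ce=cv2.connectedComponentsWithStats(mm);j=np.argmax(st[1:,4])+1
for r in range(t,t+25):print("".join(".B"[v] for v in m[r,l:l+25]))
# wrist: same strip checks + pin/knuckle -y/+y visible?
p=dict(np.load("f_w.npz"))
for y in(-.088,-.045,-.02,.02,.045,.088):print(y,proj(p,b+A.apply([0,y,0]))[0].round(1),end=" ")
hs=cv2.cvtColor(p["image"],cv2.COLOR_RGB2HSV).astype(int);print()
for v in range(80,290,6):print(v,"".join("B" if 14<h[0]<34 and h[1]>100 else "#" if h[1]<50 else "R" if h[0]<6 and h[1]>150 else "." for h in hs[v,240:310]))
```

```text
blob [367.25 227.2 ] [494 305  42  29 327]
blob [358.79 237.71] [502 333   2   1   2]
blob [377. 227.] [528 318   1   1   1]
pred +y,-y [[377.88, 220.63], [360.07, 230.95]] [[377.9, 220.6], [372.7, 216.3], [383.1, 224.9], [360.1, 231.0], [354.7, 226.5], [365.4, 235.4]]
pred med [375.28000223 214.40060803]
.........................
.........................
.........................
.........................
.........................
.........................
.........................
..............BBB........
............BBBBBB.......
...........B....BB.......
..........B......B.......
.........B...............
........BB......B........
........B..............B.
........B............BB..
.......B......B....BBBB..
.......B.....B....BB.BB..
.......BB.......BBBB.....
........BBB...BBBBBB.....
...........BBBBBBBB......
...........BBB.BBB.......
.........BBBBBBB.........
.......BBBBBBBB..........
......BBBBBBBB...........
....BBB.BBBB.............
-0.088 [271.3 309.4] -0.045 [270.9 264.4] -0.02 [270.6 236.2] 0.02 [270.1 187.5] 0.045 [269.8 154.7] 0.088 [269.2  93.1] 
80 ..................
[... 1899 characters left out ...]
##############...........
236 RRRRRRRRRRRR.#######BBBB..################################............
242 RRRRRRRRRRRR..######BBBB..###############################.............
248 RRRRRRRRRRRR..######BBBB..###############################.............
254 RRRRRRRRRRRRR.######.BBB...##############################.............
260 ###################################################################...
266 ####################################################################..
272 #########################.############################################
278 ######################################################################
284 ###..#################################################################
```

The wrist view shows the three knuckles' edges in one line. I'll refine to subpixel: collinearity, gap centring, and lid height from the strip width compared with the in-rack picture.

Run:
```python
from fit import *
f=dict(np.load("f_w.npz"))["image"].astype(float)
m=cv2.imread("pics/m.png")[:, :560,::-1].astype(float);h=dict(np.load("h_wrist.npz"))["image"].astype(float);w5=dict(np.load("w5.npz"))["image"].astype(float)
def edge(x,lv):  # crossing positions
    return [i+(lv-x[i])/(x[i+1]-x[i]) for i in range(len(x)-1) if (x[i]-lv)*(x[i+1]-lv)<0]
def width(im,v):
    g=im[v-2:v+3,:,1].mean(0)[240:322]; c=int(40);lv=(g[38:44].mean())*.75
    L=max(e for e in edge(g,lv) if e<c);Rr=min(e for e in edge(g,lv) if e>c);return L+240,Rr+240
for n,im in(("m",m),("w5",w5),("h",h),("f",f)):
    W=[width(im,v) for v in(130,150,170,190,210,230)];print(n,[(round(a,1),round(b,1),round(b-a,2)) for a,b in W])
    col=im[100:140,274:288,1].mean(1);print("  far edge",[round(100+e,2) for e in edge(col,200)])
# knuckle left edges: blue channel drop
for v in list(range(150,256,4)):
    g=f[v-1:v+2].mean(0); b=(g[:,0]-g[:,2])[250:268]; e=[round(250+x,2) for x in edge(b,30)];print(v,e[-3:],end=" | ")
print()
col=f[180:245,259:264].mean(1);print([(180+i,*c.round().astype(int).tolist()) for i,c in enumerate(col)])
```

```text
m [(np.float64(262.1), np.float64(293.1), np.float64(30.99)), (np.float64(262.5), np.float64(292.7), np.float64(30.26)), (np.float64(262.9), np.float64(292.5), np.float64(29.61)), (np.float64(263.0), np.float64(292.0), np.float64(29.0)), (np.float64(263.2), np.float64(291.7), np.float64(28.54)), (np.float64(263.5), np.float64(291.5), np.float64(28.06))]
  far edge [np.float64(117.19)]
w5 [(np.float64(264.6), np.float64(297.7), np.float64(33.08)), (np.float64(264.9), np.float64(297.6), np.float64(32.69)), (np.float64(265.1), np.float64(297.1), np.float64(32.05)), (np.float64(265.4), np.float64(296.6), np.float64(31.22)), (np.float64(265.8), np.float64(296.5), np.float64(30.68)), (np.float64(266.4), np.float64(295.8), np.float64(29.42))]
  far edge [np.float64(118.96)]
h [(np.float64(264.6), np.float64(297.6), np.float64(33.06)), (np.float64(264.9), np.float64(297.4), np.float64(32.51)), (np.float64(265.1), np.float64(297.1), np.float64(31.95)), (np.float64(265.5), np.float64(296.6), np.float64(31.14)), (np.float64(266.0), np.float64(296.4), np.float64(30.38)), (np.float64(266.5), np.f
[... 2856 characters left out ...]
3, 90, 50), (211, 124, 90, 51), (212, 125, 91, 52), (213, 127, 92, 54), (214, 129, 92, 55), (215, 130, 92, 54), (216, 130, 93, 55), (217, 127, 92, 53), (218, 125, 91, 52), (219, 125, 93, 55), (220, 125, 93, 56), (221, 126, 93, 55), (222, 124, 91, 54), (223, 124, 92, 58), (224, 124, 93, 58), (225, 123, 94, 58), (226, 127, 96, 60), (227, 129, 96, 60), (228, 129, 96, 62), (229, 128, 96, 61), (230, 127, 97, 63), (231, 126, 96, 61), (232, 124, 95, 61), (233, 121, 93, 62), (234, 116, 90, 58), (235, 123, 94, 61), (236, 139, 104, 63), (237, 150, 111, 66), (238, 152, 113, 65), (239, 152, 115, 67), (240, 151, 113, 65), (241, 150, 113, 66), (242, 149, 113, 65), (243, 147, 111, 66), (244, 146, 110, 64)]
```

The checks agree: knuckles collinear within about 0.3 mm, gaps symmetric within about 0.5 mm, bore height about 88 mm, and only the lid's weight in the grip. I'm handing the job in.

Run:
```python
from h import *
o=get_obs();print(o["clock"],o["eef_pos"].round(4),o["ft_force"].round(1),o["grasp_force"]);print(job_done())
```

```text
11.8333 [0.5906 0.2199 0.1559] [-0.2  0.2 -4.6] 60.58874845504761
the job is handed in; nothing more can be done
None
```

The lid is held upright behind the box, medallion facing away. Its knuckle is centred in the gap to about 0.5 mm, the three bores line up to about 0.3 mm front to back and about 1 mm in height, and only the lid's weight (about 4.5 N) is in the grip. The job is handed in; two early closes at the rack went through the lid without gripping or moving it, and a grip 10 mm lower held.

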